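# Draw the blind plug from a cast housing with a screw-in puller rod

## Robot

A 6-joint arm with a two-finger parallel gripper is mounted at the origin on the work surface. World frame = base frame: x ahead of the robot, y to its left, z up, the work surface at z = 0. Lengths are in m, angles in rad, forces in N, time in s.
With the tool pointing down it reaches from about 0.35 to 0.975 m from the base axis. Payload 4.9 kg.
Tool frame: the origin (TCP) lies midway between the tips of the shut fingers; the grasp point (between the pads) lies 19 mm behind it; z points along the fingers, x is the direction in which the jaws open and shut, and the axes are right-handed (so a half turn about z gives the same grasp; the last joint's range is limited). The gripper opens to 85 mm and grips with 20 to 120 N. Pads are 22 mm wide; open, the fingers measure 114 mm over their backs; the gripper's body (76 mm by 85 mm) begins 54 mm behind the grasp point. The pads swing forward as they close: fully open they stand 13 mm farther back than shut.
Start: joints at [-1.363, 0.053, 1.613, -0, 1.476, -0.119], TCP at [0.201, -0.592, 0.231] pointing down, gripper open.
Joint ranges: [-3.01, 3.01], [-1.01, 2.22], [0.06, 2.58], [-1.02, 4.17], [0.09, 2.62], [-3.14, 3.14]. Speed limits (rad/s): [2.57, 2.57, 3.14, 3.14, 3.14, 3.14].

## Interface

Orientations are given as a rotation vector (axis times angle).
In Python, from station import ctrl gives the robot as it stands.
- The arm moves only by the tool step_arm, never from a script. Its argument "increments" is text: rows parted by semicolons, each of 6 numbers parted by spaces: the shift along the tool's x, y, z as a fraction of full scale, then the turn, a rotation vector about the tool's x, y, z as a fraction of full scale. In form: x y z rx ry rz; .... A call has 1 to 12 rows; each row shifts and turns the commanded pose from where the row before left it, along the tool's axes as they then stand; what a row does not reach is not made up. Full scale, the value 1, is 0.025 m for a shift and 0.1 rad for a turn. A row lasts 1/12 s, in which the tool goes at most 41.7 mm and 7.16 degrees, less where a joint would pass 70% of its speed; a pose out of reach is approached as far as the arm can. A call with a number of a shift or a turn outside -1 to 1 is refused whole. A call with a gripper value outside its range is refused whole. "fingers" is the opening, from -1 (shut) to 1 (fully open), so that 0 is half open, set as the call begins (left out, the last holds). The fingers move at their own pace and stop on an object; "newtons" is the grip in N (left out, the last holds). Time passes only in rows, so rows that do not move let the fingers close. It gives the time, the measured TCP pose, the force and the opening at its end, in the units of the state.
- ctrl.get_obs(): the state, without advancing time (a new reading comes with each control period).
- ctrl.get_image(name): name is "side" or "top"; returns a dict with "pixels" (384x512x3 uint8, red, green, blue), "intrinsics" (3x3 intrinsics, pixels), "eye" and "orientation" of the camera in the world. Camera axes: x right, y down, z forward; pixel columns grow to the right and rows downward; lengths in m; the calibration is good to about 2 mm. A picture is of the moment at which its call begins. There is no depth.
- ctrl.finish_job(): hands the job in, once; it reports no verdict.
The state is a dict: "t": time; "q": joint angles; "dq": joint speeds; "effort": joint torques, N m; "tool_pos": TCP position; "tool_rot": TCP orientation; "contact_force": force on the tool from outside, world axes, zero at the start; "wrist_torque": the same for the moment, N m; "opening": finger opening in m.
Only numpy, scipy, OpenCV 4.12 (cv2) and the standard library are available. Lean on these libraries where they do the work, as an engineer would, in place of code of your own. Each camera call takes 0.05 s, during which the arm holds its last target.

## Task

Take the puller rod with the flat grip from its wooden holder and screw it clockwise fully home into the threaded mouth of the blind plug, without forcing it: press lightly and feel for the start of the thread. Then draw the plug straight up out of the housing on the rod, set it down gently, upright and with the rod still screwed in, on the floor of the steel tray, and let go. Leave the plain tool in the holder and the bush in the tray where they are.

Things in the scene. Friction and masses are not known exactly. Their poses are not given: they have to be found in the camera images.
- rod: steel puller rod, 114 mm long, 0.22 kg, upright in one hole of the holder, hanging on its collar. Origin at its lower tip, z up the rod. Conical nose to 7 mm, shaft 11 mm thick, collar 34 mm wide from 23.8 to 29.8 mm, shaft 12 mm thick to 80 mm, then a flat grip. It does not turn by itself.
- rod_pin (a point): 12 mm above the rod's tip: centre of the cross pin (5 mm thick and wide with a rounded top and flat underside, 22 mm end to end, along the rod's x axis) whose two ends are the thread lugs; its underside lies 9.5 mm above the tip
- rod_grip (a point): 97 mm above the rod's tip: middle of the flat grip, 40 mm wide along the rod's x, 12 mm thick along its y, 34 mm high (80 to 114 mm above the tip); take it from above across the 12 mm
- plug: round steel blind plug, 42 mm diameter, 34 mm high, 0.36 kg, flush in the housing's bore. Origin at the centre of its underside, z up. Its top has a 14 mm round hole with two opposite slots (about 6 mm wide, over 24 mm end to end). The slots' line is turned from the plug's x axis by 0.3 to 1.9 rad counter-clockwise seen from above; it is not reported, but to be felt or seen.
- plug_mouth (a point): centre of the plug's top face, 34 mm above its origin. Thread: through the slots the rod's pin drops until its centre is 8.5 mm below this face; turned on clockwise (seen from above) the groove leads it down 3 mm more within 0.8 rad, then level to a dead stop about 1.0 rad past the slots. Home: rod tip 10.5 mm above the plug's origin, collar all but on the face.
- bore (a point): centre of the bore's mouth in the housing's top face. The plug can turn in the bore: a moment above roughly 0.15 to 0.3 N m turns it along. The pin has 1 to 2 mm of play up and down in the thread. The thread is damaged by more than 40 N between rod and plug; 3 to 8 N of push is enough.
- housing: cast aluminium block fixed to the table, 110 x 110 mm, 50 mm high, on a foot of 150 x 130 mm, with the bore in the middle of its top, 34 mm deep. Origin at the centre of its underside, z up. Rubber seals 9 to 17 mm below the top grip the plug: drawing it takes about 8 to 18 N, weight included, over the first 20 mm, then it comes free.
- holder: wooden block, 75 mm (x) by 130 mm (y), 40 mm high, fixed, with two upright holes at y = +30 and -30 mm; one holds the rod, the other the drift, either way round. Origin at the centre of its underside.
- tray: open dark steel tray, 180 mm (x) by 150 mm (y), 25 mm high, walls and floor about 4 to 5 mm thick, fixed. Origin at the centre of its underside. A brass bush stands near its +x, +y corner; the rest is free.
- drift: plain steel drift without pin or flat grip, 62 mm long (its top stands 78 mm above the table), collar of 34 mm; stands in the other hole of the holder. Leave it.
- bush: brass bush, 30 mm diameter, 22 mm high, standing in the tray. Leave it.
Not all that is in view belongs to the job. What is shaped like the rod but blue or orange is not meant.

How it is judged:
On the way, in this order (a step that is already met when the one before it is completed fails the run):
1. the rod is screwed fully home in the plug while the plug still sits in the housing (z of rod in the frame of plug between 0.008 and 0.0114 m and horizontal distance between rod and plug below 0.004 m and z of plug in the frame of housing below 0.02 m), for 0.2 s.
2. the plug is drawn clear of the housing on the rod, upright (z of plug in the frame of housing above 0.052 m and z of rod in the frame of plug below 0.014 m and angle between plug's own z axis and vertical below 0.2 rad), for 0.1 s.
At the end, for the whole second after the job is handed in: the plug stands upright (within 0.1 rad) and at rest on the tray's floor, inside its walls, with the rod still screwed in (rod origin less than 12.5 mm above the plug's), released (x of plug in the frame of tray between -0.068 and 0.068 m and y of plug in the frame of tray between -0.053 and 0.053 m and z of plug in the frame of tray below 0.008 m and angle between plug's own z axis and vertical below 0.1 rad and z of rod in the frame of plug below 0.0125 m and horizontal distance between rod and plug below 0.006 m and linear speed of plug below 0.02 m/s and contact force between plug and tray above 1 N); the robot touches nothing.
It fails at once if rod and plug are forced against each other with more than 40 N (contact force between rod and plug above 40 N).
It fails at once if the plug is dropped or pressed hard into the tray (over 40 N) (contact force between plug and tray above 40 N).
It fails at once if a part that should be left alone is moved by more than 30 mm (distance of any of drift, bush from where it was at the start of the episode above 0.03 m).
It also fails if it takes over 72 s, if anything falls off the work surface, if the arm or the gripper's body presses on something with over 40 N, if the wrist force passes 120 N, or if a joint passes its speed limit or range.

## Working session

There is one attempt and no reset: what is moved stays moved. The work goes in short steps, Python scripts to look and compute and a tool call to move; the robot and the scene stay as the last step left them, time stands still between calls to the robot, and variables do not carry over. Pictures are saved under pics/ and viewed, and the job is handed in when it is done.

Besides the shell and the picture viewer there is one more tool, called after ">>>" in YAML: its name, and indented under it one key for each argument. step_arm: Moves the arm, as the interface text tells. Shift numbers are shares of 0.025 m and turn numbers shares of 0.1 rad, none past 1 either way. Its arguments: {"type":"object","properties":{"increments":{"type":"string"},"fingers":{"type":"number"},"newtons":{"type":"number"}},"required":["increments"]}

```bash
mkdir -p pics; ls
cat > h.py <<'E'
import numpy as np, cv2, json
from station import ctrl
def snap(n,f):
    d=ctrl.get_image(n); cv2.imwrite('pics/'+f+'.png',d['pixels'][:,:,::-1]); np.savez('pics/'+f+'.npz',K=d['intrinsics'],e=d['eye'],R=np.array(d['orientation'])); return d
E
python3 - <<'E'
from h import *
for n in('side','top'):
    d=snap(n,n+'0'); print(n,d['intrinsics'],d['eye'],d['orientation'])
print(ctrl.get_obs())
E
```

```text
pics
side [[437.26178653   0.         253.56860409]
 [  0.         437.26178653 186.95385217]
 [  0.           0.           1.        ]] [ 0.34266187 -0.73848209  0.6816945 ] [-2.19978746  0.29758811 -0.15351189]
top [[419.8017599    0.         259.37083452]
 [  0.         419.8017599  195.46740157]
 [  0.           0.           1.        ]] [0.40946255 0.00946612 0.96837469] [-2.16166565  2.13718931 -0.18252347]
{'t': 0.1, 'q': array([-1.36298554e+00,  5.33381772e-02,  1.61416264e+00,  1.51272714e-05,
        1.47597461e+00, -1.18984827e-01]), 'dq': array([ 0.00077951, -0.00211809, -0.00338087, -0.00094775,  0.00183437,
        0.0006542 ]), 'effort': array([ 1.27515568e-04, -3.94899738e+01, -3.71363139e+01, -1.80286415e-04,
        3.88847271e-03, -1.30332660e-05]), 'tool_pos': array([ 0.20052846, -0.5913672 ,  0.23015304]), 'tool_rot': array([-2.55217422e+00,  1.82974124e+00,  2.16516946e-03]), 'contact_force': array([-0.49531583, -0.40504623,  0.18803822]), 'wrist_torque': array([-0.03040525,  0.02181298,  0.0478158 ]), 'opening': 0.08530186437513387}
```

View pics/side0.png

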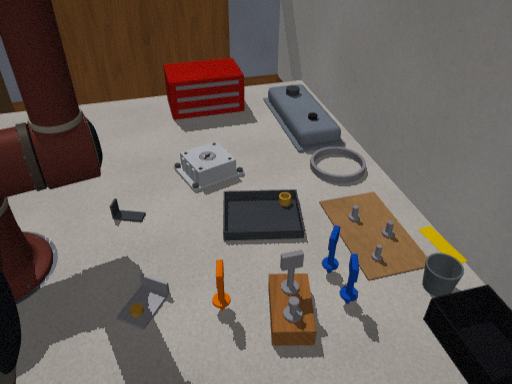

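View pics/top0.png

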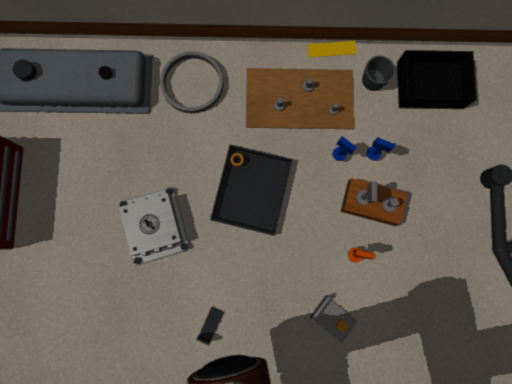

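The side view shows the steel rod with its flat grip in the holder at (290,262) and the drift at (294,308). The plug in its housing is at (207,156), the tray at (262,214). Shaped like the rod are orange at (221,285), blue at (332,250) and (351,280). Only the steel one in the wooden holder fits. I'll confirm that in enlarged crops.

```bash
python3 - <<'E'
from h import *
def crop(f,x0,y0,x1,y1,s,o):
    im=cv2.imread('pics/'+f+'.png')[y0:y1,x0:x1]; im=cv2.resize(im,None,fx=s,fy=s,interpolation=cv2.INTER_CUBIC)
    for x in range(x0,x1,10): cv2.putText(im,str(x),((x-x0)*s,8),0,.3,(0,255,255),1); cv2.line(im,((x-x0)*s,10),((x-x0)*s,16),(0,255,255),1)
    for y in range(y0,y1,10): cv2.putText(im,str(y),(0,(y-y0)*s+4),0,.3,(0,255,255),1)
    return im
a=crop('side0',260,240,330,350,5,0); b=crop('top0',335,170,415,230,5,0)
W=np.zeros((560,780,3),np.uint8); W[:a.shape[0],:a.shape[1]]=a[:560]; W[:b.shape[0],360:360+b.shape[1]]=b
cv2.imwrite('pics/c1.png',W)
a=crop('side0',170,135,250,195,5,0); b=crop('top0',112,180,192,270,5,0)
W=np.zeros((560,800,3),np.uint8); W[:a.shape[0],:a.shape[1]]=a; W[:b.shape[0],400:400+b.shape[1]]=b
cv2.imwrite('pics/c2.png',W)
E
sed -i '$a def crop(f,x0,y0,x1,y1,s):\n    im=cv2.imread("pics/"+f+".png")[y0:y1,x0:x1]; im=cv2.resize(im,None,fx=s,fy=s,interpolation=cv2.INTER_CUBIC)\n    for x in range(x0,x1,10): cv2.putText(im,str(x),((x-x0)*s,8),0,.3,(0,255,255),1); cv2.line(im,((x-x0)*s,10),((x-x0)*s,16),(0,255,255),1)\n    for y in range(y0,y1,10): cv2.putText(im,str(y),(0,(y-y0)*s+4),0,.3,(0,255,255),1)\n    return im' h.py
```

```text
(no output)
```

View pics/c1.png

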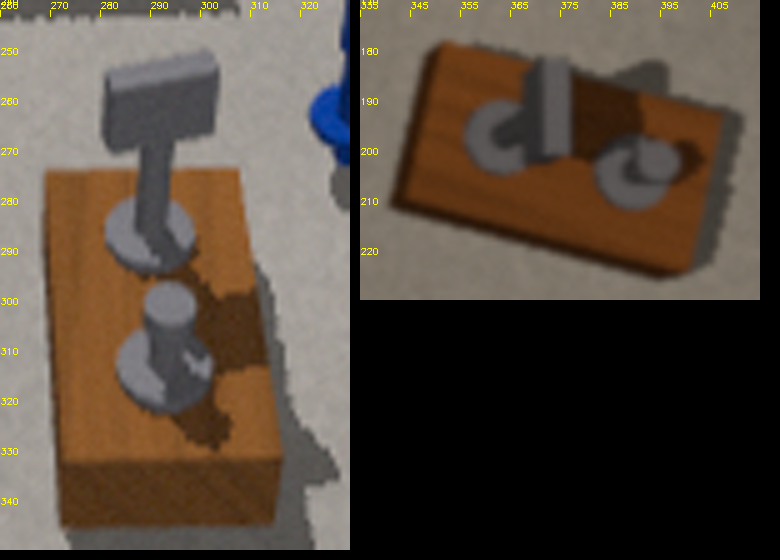

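View pics/c2.png

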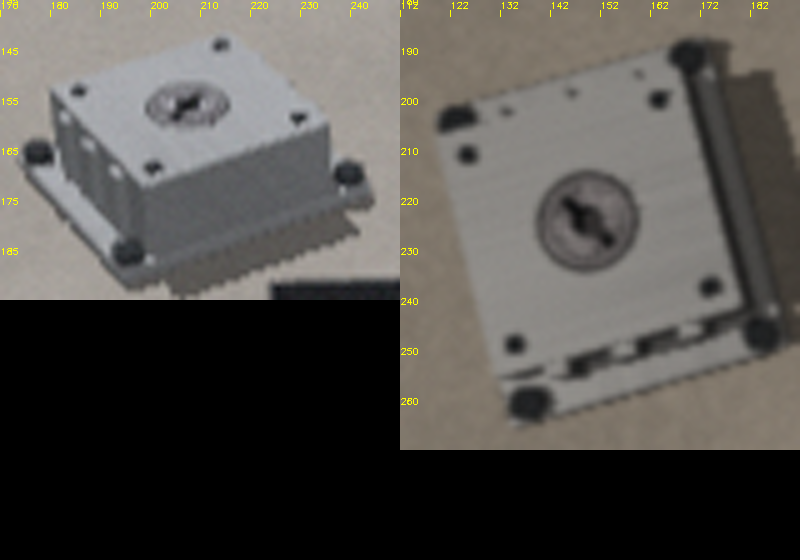

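Crops confirm it: the steel flat grip stands in the hole farther from the arm, with top centre at top view (374,191) and side view (291.5,253). The drift is the plain round one. The plug's slots are visible, running from (144,219) to (153,228) in the top view.

```bash
cat >> h.py <<'E'
from scipy.spatial.transform import Rotation as Ro
def cam(n):
    d=np.load('pics/'+n+'.npz'); R=d['R']; R=Ro.from_rotvec(R).as_matrix() if R.size==3 else R; return d['K'],d['e'],R
def ray(n,uv):
    K,e,R=cam(n); v=R@np.linalg.solve(K,[uv[0],uv[1],1]); return e,v/np.linalg.norm(v)
def tri(a,ua,b,ub):
    e1,v1=ray(a,ua);e2,v2=ray(b,ub)
    s=np.linalg.lstsq(np.stack([v1,-v2],1),e2-e1,rcond=None)[0]
    p,q=e1+s[0]*v1,e2+s[1]*v2; return (p+q)/2,np.linalg.norm(p-q)
def onz(n,uv,z):
    e,v=ray(n,uv); return e+v*(z-e[2])/v[2]
def proj(n,P):
    K,e,R=cam(n); c=K@(R.T@(np.array(P)-e)); return c[:2]/c[2]
E
python3 - <<'E'
from h import *
np.set_printoptions(precision=4,suppress=True)
C=lambda x,y,x0,y0,s=5,ox=0:((x-ox+.5)/s-.5+x0,(y+.5)/s-.5+y0)
t=lambda x,y:C(x,y,335,170,5,360); s=lambda x,y:C(x,y,260,240)
print('grip top',tri('top0',t(557,107),'side0',s(159.5,68.5)))
print('collar',tri('top0',t(503,136),'side0',s(150,234)))
print('drift top',tri('top0',t(658,160),'side0',s(170,304)))
# grip dir: top view corner mids, z=.13
h=tri('top0',t(557,107),'side0',s(159.5,68.5))[0][2]
a=onz('top0',t(557,57),h);b=onz('top0',t(557,157),h);print('top dir',a,b,np.degrees(np.arctan2(*(a-b)[1::-1])),np.linalg.norm(a-b))
a=onz('side0',s(106,80),h);b=onz('side0',s(213,57),h);print('side dir',a,b,np.degrees(np.arctan2(*(a-b)[1::-1])),np.linalg.norm(a-b))
t=lambda x,y:C(x,y,112,180,5,400); s=lambda x,y:C(x,y,170,135)
print('plug',tri('top0',t(588,221),'side0',s(187,105)))
for z in(.05,): print(onz('top0',t(588,221),z),onz('side0',s(187,105),z))
a=onz('top0',t(565,199),.05);b=onz('top0',t(608,243),.05);print('slot',a,b,np.arctan2(*(a-b)[1::-1]),np.linalg.norm(a-b))
a=onz('side0',s(171,114),.05);b=onz('side0',s(201,97),.05);print('slot side',a,b,np.arctan2(*(a-b)[1::-1]))
# housing edges orientation: screws
for p,q in(((467,155),(659,99)),((515,344),(711,287)),((467,155),(515,344)),((659,99),(711,287))):
    a=onz('top0',t(*p),.05);b=onz('top0',t(*q),.05);print('hous',a,b,np.arctan2(*(b-a)[1::-1]))
# tray floor corners
print(tri('top0',(232,146),'side0',(302,190)) )
o=ctrl.get_obs();print(Ro.from_rotvec(o['tool_rot']).as_matrix())
# holder edge dir
t=lambda x,y:C(x,y,335,170,5,360)
a=onz('top0',t(440,42),.04);b=onz('top0',t(723,112),.04);print('holder long',np.arctan2(*(b-a)[1::-1]),np.linalg.norm(a-b))
a=onz('top0',t(440,42),.04);b=onz('top0',t(400,203),.04);print('holder short',np.arctan2(*(b-a)[1::-1]),np.linalg.norm(a-b))
E
```

```text
grip top (array([ 0.5516, -0.2367,  0.1315]), np.float64(0.0019013023766428386))
collar (array([ 0.5527, -0.2374,  0.0449]), np.float64(0.0018577386909957557))
drift top (array([ 0.5379, -0.295 ,  0.0791]), np.float64(0.0018804899515781895))
top dir [ 0.5713 -0.2371  0.1315] [ 0.5301 -0.2358  0.1315] -1.8155972268266571 0.041197330729378166
side dir [ 0.5329 -0.237   0.1315] [ 0.5726 -0.2364  0.1315] -179.07534688698792 0.039711378347907306
plug (array([0.4861, 0.2341, 0.0515]), np.float64(0.0015405234449751648))
[0.4855 0.2346 0.05  ] [0.4873 0.2364 0.05  ]
slot [0.495  0.2451 0.05  ] [0.476  0.2254 0.05  ] 0.8019224102250103 0.027316499933677504
slot side [0.4775 0.23   0.05  ] [0.4959 0.2422 0.05  ] -2.55716839485782
hous [0.5138 0.2888 0.05  ] [0.5396 0.2061 0.05  ] -1.2680018223428702
hous [0.4319 0.2633 0.05  ] [0.4574 0.1799 0.05  ] -1.2744366730564851
hous [0.5138 0.2888 0.05  ] [0.4319 0.2633 0.05  ] -2.840378549677131
hous [0.5396 0.2061 0.05  ] [0.4574 0.1799 0.05  ] -2.8331094168999185
(array([0.6798, 0.057 , 0.0257]), np.float64(0.01991838689826048))
[[ 0.321  -0.9471 -0.0004]
 [-0.9471 -0.321   0.0018]
 [-0.0019 -0.0002 -1.    ]]
holder long -1.8053004065478246 0.13095934797524877
holder short 2.8805810451526423 0.07608732912274141
```

Run:
```python
from h import *
a=crop('side0',210,175,320,255,5);b=crop('top0',200,135,305,245,5)
cv2.imwrite('pics/c3.png',a);cv2.imwrite('pics/c4.png',b)
```

```text
(no output)
```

View pics/c4.png

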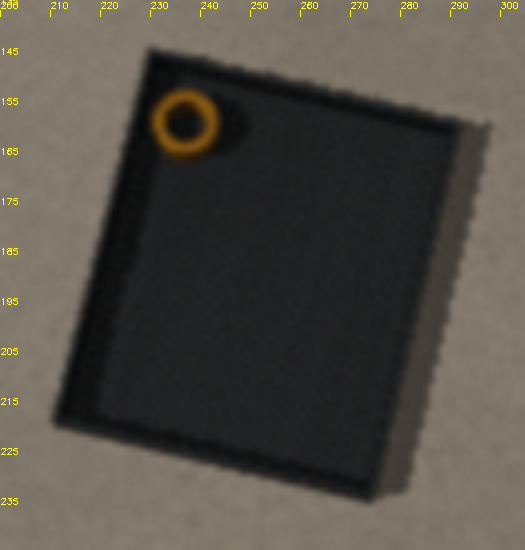

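View pics/c3.png

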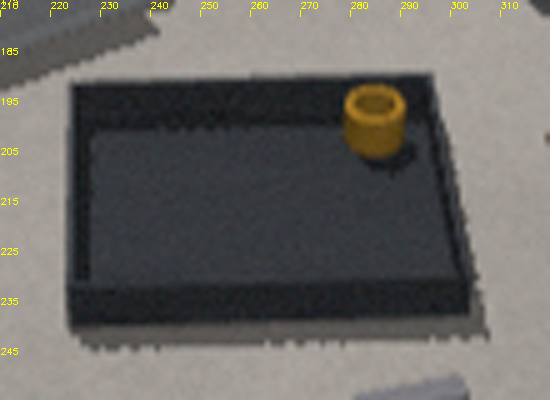

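```bash
cat >> h.py <<'E'
def go(P,yaw=None):
    o=ctrl.get_obs(); R=Ro.from_rotvec(o['tool_rot']).as_matrix(); p=o['tool_pos']
    y=np.arctan2(R[1,0],R[0,0]); print('t %.2f pos'%o['t'],np.round(p,4),'yaw %.4f'%y,'z',np.round(R[:,2],4),'F',np.round(o['contact_force'],1),'M',np.round(o['wrist_torque'],2),'op %.4f'%o['opening'],'q',np.round(o['q'],2))
    if P is None: return
    print('shift units total',np.round(R.T@(np.array(P)-p)/.025,2))
    if yaw is not None: print('rz units',np.round(-((yaw-y+np.pi)%(2*np.pi)-np.pi)/.1,2), 'after-yaw shift frame differs')
E
python3 - <<'E'
from h import *
go([.552,-.237,.23],-1.593)
for uv in((343,150),(378,150)): print(onz('top0',uv,.1))
# tray corners rim z=.025 top view
C=lambda x,y:((x+.5)/5-.5+200,(y+.5)/5-.5+135)
cs=[onz('top0',C(*p),.025) for p in((150,48),(490,125),(372,500),(53,422))]
for c in cs: print(np.round(c,4))
print(np.mean(cs,0))
cs=[onz('top0',C(*p),.025) for p in((150,48),(458,122),(372,500),(53,422))]
for c in cs: print(np.round(c,4))
print(np.mean(cs,0)); print([np.linalg.norm(cs[i]-cs[i-1]) for i in range(4)])
C=lambda x,y:((x+.5)/5-.5+210,(y+.5)/5-.5+175)
cs=[onz('side0',C(*p),.025) for p in((72,83),(433,75),(470,282),(68,285))]
for c in cs: print(np.round(c,4))
print(np.mean(cs,0)); print([np.linalg.norm(cs[i]-cs[i-1]) for i in range(4)])
E
```

```text
t 0.10 pos [ 0.2005 -0.5914  0.2302] yaw -1.2440 z [-4.0e-04  1.8e-03 -1.0e+00] F [-0.5 -0.4  0.2] M [-0.03  0.02  0.05] op 0.0853 q [-1.36  0.05  1.61  0.    1.48 -0.12]
shift units total [ -8.91 -17.87   0.03]
rz units 3.49 after-yaw shift frame differs
[ 0.64392317 -0.18198936  0.1       ]
[ 0.64502785 -0.25714681  0.1       ]
[0.6741 0.0646 0.025 ]
[ 0.6398 -0.0929  0.025 ]
[ 0.4665 -0.0392  0.025 ]
[0.5    0.1046 0.025 ]
[0.57011024 0.0092876  0.025     ]
[0.6741 0.0646 0.025 ]
[ 0.641  -0.0781  0.025 ]
[ 0.4665 -0.0392  0.025 ]
[0.5    0.1046 0.025 ]
[0.57041243 0.01298525 0.025     ]
[np.float64(0.17869115233064475), np.float64(0.14651895278164315), np.float64(0.17876858670855997), np.float64(0.1476452105047463)]
[0.5035 0.1048 0.025 ]
[0.6776 0.0641 0.025 ]
[ 0.6417 -0.0823  0.025 ]
[ 0.4704 -0.0374  0.025 ]
[0.57330051 0.01231324 0.025     ]
[np.float64(0.14606902974348604), np.float64(0.1788204204146081), np.float64(0.1507403883028132), np.float64(0.17713870796421205)]
```

>>> step_arm:
  increments: "-0.5 -0.99 0 0 0 0;-0.5 -0.99 0 0 0 0;-0.5 -0.99 0 0 0 0;-0.5 -0.99 0 0 0 0;-0.5 -0.99 0 0 0 0;-0.5 -0.99 0 0 0 0;-0.5 -0.99 0 0 0 0;-0.5 -0.99 0 0 0 0;-0.5 -0.99 0 0 0 0"
  fingers: 0.2
  newtons: 60

```text
t: 0.85
tool_pos: [0.3761, -0.4125, 0.2307]
tool_rot: [-2.553, 1.83, 0.001]
contact_force: [0.4, -0.9, 0.3]
opening: 0.0513
```

>>> step_arm:
  increments: "-0.5 -0.99 0 0 0 0;-0.5 -0.99 0 0 0 0;-0.5 -0.99 0 0 0 0;-0.5 -0.99 0 0 0 0;-0.5 -0.99 0 0 0 0;-0.5 -0.99 0 0 0 0;-0.5 -0.99 0 0 0 0;-0.5 -0.99 0 0 0 0;0 0 0 0 0 0.9;0 0 0 0 0 0.9;0 0 0 0 0 0.9;0 0 0 0 0 0.8"

```text
t: 1.85
tool_pos: [0.5308, -0.2551, 0.2305]
tool_rot: [2.191, -2.251, -0.002]
contact_force: [-0.1, -0.9, -0.4]
opening: 0.0512
```

Run:
```python
from h import *
go([.552,-.237,.15],-1.593)
```

```text
t 1.85 pos [ 0.5308 -0.2551  0.2305] yaw -1.5977 z [-1.1e-03  7.0e-04 -1.0e+00] F [-0.1 -0.9 -0.4] M [ 0.05  0.   -0.01] op 0.0512 q [-0.57 -0.03  1.7  -0.    1.48  1.02]
shift units total [-0.74 -0.83  3.22]
rz units -0.05 after-yaw shift frame differs
```

>>> step_arm:
  increments: "-0.37 -0.42 0 0 0 0;-0.37 -0.41 0 0 0 0;0 0 0.7 0 0 0;0 0 0.7 0 0 0;0 0 0.7 0 0 0;0 0 0.7 0 0 0;0 0 0 0 0 0"

```text
t: 2.43
tool_pos: [0.5505, -0.2353, 0.1564]
tool_rot: [2.197, -2.243, -0.012]
contact_force: [0.3, 0.1, -1.6]
opening: 0.0509
```

Run:
```python
from h import *
go([.552,-.237,.094],-1.593)
snap('side','s1');snap('top','t1')
a=crop('s1',250,210,340,320,5);cv2.imwrite('pics/c5.png',a)
```

```text
t 2.43 pos [ 0.5505 -0.2353  0.1564] yaw -1.5916 z [-0.0067  0.0044 -1.    ] F [ 0.3  0.1 -1.6] M [ 0.05  0.09 -0.  ] op 0.0509 q [-0.53  0.05  1.74  0.    1.36  1.06]
shift units total [ 0.08 -0.08  2.49]
rz units 0.01 after-yaw shift frame differs
```

View pics/c5.png

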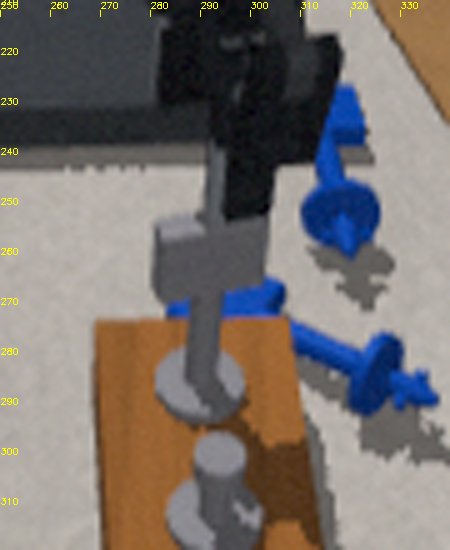

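View pics/t1.png

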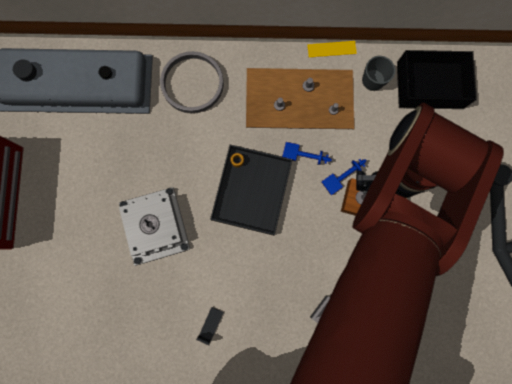

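The view shows the jaws straddling the grip at (285,225)-(305,250). The two blue decoys have toppled, now at side (345,200) and (375,370) on the table; neither blocks the grasp. Next I descend and grip.

>>> step_arm:
  increments: "0.04 -0.04 0.5 0 0 0;0.04 -0.04 0.5 0 0 0;0 0 0.5 0 0 0;0 0 0.5 0 0 0;0 0 0.45 0 0 0;0 0 0 0 0 0;0 0 0 0 0 0"

```text
t: 3.12
tool_pos: [0.5532, -0.2392, 0.0985]
tool_rot: [2.195, -2.247, -0.004]
contact_force: [-0.5, 0.3, 0.3]
opening: 0.0512
```

Run:
```python
from h import *
go([.552,-.237,.094],-1.593)
snap('side','s2')
a=crop('s2',250,210,340,320,5);cv2.imwrite('pics/c6.png',a)
```

```text
t 3.12 pos [ 0.5532 -0.2392  0.0985] yaw -1.5941 z [-0.0023  0.0014 -1.    ] F [-0.5  0.3  0.3] M [-0.   -0.01 -0.03] op 0.0512 q [-0.53  0.12  1.77  0.    1.25  1.06]
shift units total [-0.09  0.05  0.18]
rz units -0.01 after-yaw shift frame differs
```

View pics/c6.png

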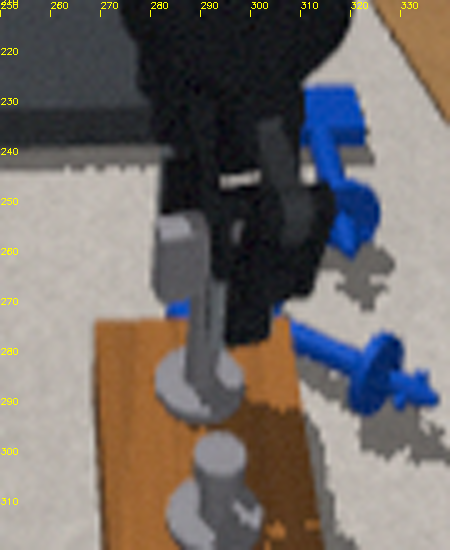

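Run:
```python
from h import *
for P in((.553,-.266,.10),(.553,-.27,.09),(.552,-.237,.113),(.532,-.237,.113),(.572,-.237,.113)): print(P,proj('s2',P))
```

```text
(0.553, -0.266, 0.1) [296.35403114 277.87302205]
(0.553, -0.27, 0.09) [296.78289012 283.44415255]
(0.552, -0.237, 0.113) [290.6566474  260.88935255]
(0.532, -0.237, 0.113) [279.90079493 263.10184   ]
(0.572, -0.237, 0.113) [301.29302126 258.70144195]
```

>>> step_arm:
  increments: "-0.05 0.06 0.18 0 0 0;0 0 0 0 0 0;0 0 0 0 0 0"

```text
t: 3.42
tool_pos: [0.5526, -0.2383, 0.0959]
tool_rot: [-2.196, 2.247, -0.001]
contact_force: [-0.0, -0.2, 0.1]
opening: 0.0512
```

>>> step_arm:
  increments: "0 0 0 0 0 0;0 0 0 0 0 0;0 0 0 0 0 0;0 0 0 0 0 0;0 0 0 0 0 0;0 0 0 0 0 0;0 0 0 0 0 0;0 0 0 0 0 0"
  fingers: -1
  newtons: 100

```text
t: 4.08
tool_pos: [0.5527, -0.2383, 0.0958]
tool_rot: [-2.195, 2.247, -0.001]
contact_force: [0.2, 1.1, 2.5]
opening: 0.0105
```

Run:
```python
from h import *
go([.552,-.237,.094],-1.593)
```

```text
t 4.08 pos [ 0.5527 -0.2383  0.0958] yaw -1.5939 z [ 4.e-04 -1.e-04 -1.e+00] F [0.2 1.1 2.5] M [ 0.12 -0.04 -0.  ] op 0.0105 q [-0.53  0.12  1.78  0.    1.24  1.06]
shift units total [-0.05  0.03  0.07]
rz units -0.01 after-yaw shift frame differs
```

>>> step_arm:
  increments: "0 0 -0.4 0 0 0;0 0 -0.5 0 0 0;0 0 -0.6 0 0 0;0 0 -0.7 0 0 0;0 0 -0.7 0 0 0;0 0 -0.4 0 0 0;0 0 0 0 0 0;0 0 0 0 0 0"

```text
t: 4.75
tool_pos: [0.5528, -0.2385, 0.1789]
tool_rot: [-2.195, 2.247, -0.002]
contact_force: [-0.1, 0.4, -1.9]
opening: 0.0104
```

Run:
```python
from h import *
go([.486,.2345,.18],-0.79)
snap('side','s3');snap('top','t3')
a=crop('s3',240,190,340,310,5);cv2.imwrite('pics/c7.png',a)
```

```text
t 4.75 pos [ 0.5528 -0.2385  0.1789] yaw -1.5940 z [ 1.3e-03 -9.0e-04 -1.0e+00] F [-0.1  0.4 -1.9] M [ 0.05  0.04 -0.  ] op 0.0104 q [-0.53  0.04  1.72 -0.    1.39  1.06]
shift units total [-18.85   3.11  -0.06]
rz units -8.04 after-yaw shift frame differs
```

View pics/c7.png

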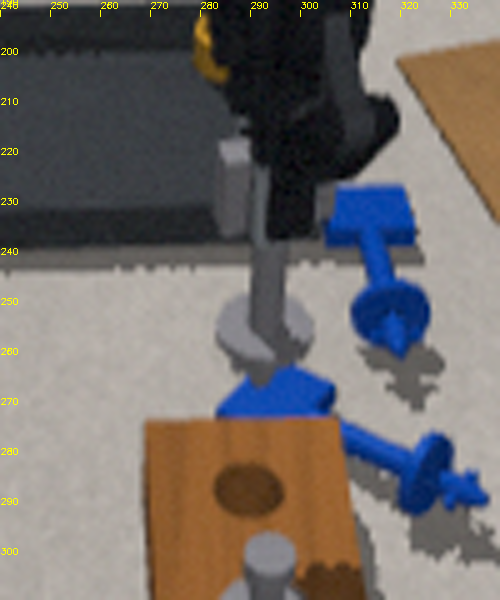

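Rod came out cleanly (about 2 N weight). Now I carry it over the plug.

>>> step_arm:
  increments: "-0.6 0.1 0 0 0 0;-0.95 0.16 0 0 0 0;-0.95 0.16 0 0 0 0;-0.95 0.16 0 0 0 0;-0.95 0.16 0 0 0 0;-0.95 0.16 0 0 0 0;-0.95 0.16 0 0 0 0;-0.95 0.16 0 0 0 0;-0.95 0.16 0 0 0 0;-0.95 0.16 0 0 0 0;-0.95 0.16 0 0 0 0;-0.95 0.16 0 0 0 0"

```text
t: 5.85
tool_pos: [0.5109, 0.0408, 0.1766]
tool_rot: [2.195, -2.246, -0.003]
contact_force: [0.7, 0.2, -1.7]
opening: 0.0106
```

>>> step_arm:
  increments: "-0.95 0.16 0 0 0 0;-0.95 0.16 0 0 0 0;-0.95 0.16 0 0 0 0;-0.95 0.16 0 0 0 0;-0.95 0.16 0 0 0 0;-0.95 0.16 0 0 0 0;-0.95 0.16 0 0 0 0;-0.95 0.16 0 0 0 0;-0.2 0 0 0 0 0;0 0 0 0 0 0"

```text
t: 6.68
tool_pos: [0.4836, 0.236, 0.1768]
tool_rot: [2.197, -2.242, -0.002]
contact_force: [0.1, -0.2, -2.6]
opening: 0.0105
```

>>> step_arm:
  increments: "0 0 0 0 0 -0.9;0 0 0 0 0 -0.9;0 0 0 0 0 -0.9;0 0 0 0 0 -0.9;0 0 0 0 0 -0.9;0 0 0 0 0 -0.9;0 0 0 0 0 -0.9;0 0 0 0 0 -0.9;0 0 0 0 0 -0.9;0 0 0 0 0 -0.5;0 0 0 0 0 0;0 0 0 0 0 0"

```text
t: 7.68
tool_pos: [0.4847, 0.2338, 0.1775]
tool_rot: [2.93, -1.13, -0.001]
contact_force: [0.4, -0.1, -3.1]
opening: 0.0107
```

Run:
```python
from h import *
go([.486,.2345,.13],-0.72)
```

```text
t 7.68 pos [0.4847 0.2338 0.1775] yaw -0.7364 z [-1.e-03 -6.e-04 -1.e+00] F [ 0.4 -0.1 -3.1] M [-0.02  0.03 -0.  ] op 0.0107 q [ 0.31 -0.12  1.87 -0.    1.39  1.05]
shift units total [ 0.02 -0.06  1.9 ]
rz units -0.16 after-yaw shift frame differs
```

>>> step_arm:
  increments: "0.01 -0.03 0.5 0 0 0;0.01 -0.03 0.5 0 0 0;0 0 0.4 0 0 0;0 0 0.2 0 0 0;0 0 0 0 0 0;0 0 0 0 0 0"

```text
t: 8.18
tool_pos: [0.4859, 0.2353, 0.1371]
tool_rot: [2.931, -1.127, -0.002]
contact_force: [-0.3, -0.1, -1.2]
opening: 0.0105
```

Run:
```python
from h import *
go([.486,.2345,.13],-0.72)
snap('side','s4');snap('top','t4')
a=crop('s4',165,85,250,195,5);b=crop('t4',110,180,180,270,5)
W=np.zeros((560,800,3),np.uint8); W[:a.shape[0],:a.shape[1]]=a; W[:b.shape[0],430:430+b.shape[1]]=b
cv2.imwrite('pics/c8.png',W)
```

```text
t 8.18 pos [0.4859 0.2353 0.1371] yaw -0.7340 z [-1.6e-03 -5.0e-04 -1.0e+00] F [-0.3 -0.1 -1.2] M [-0.02  0.02 -0.06] op 0.0105 q [ 0.31 -0.07  1.9  -0.    1.32  1.05]
shift units total [0.02 0.02 0.28]
rz units -0.14 after-yaw shift frame differs
```

View pics/c8.png

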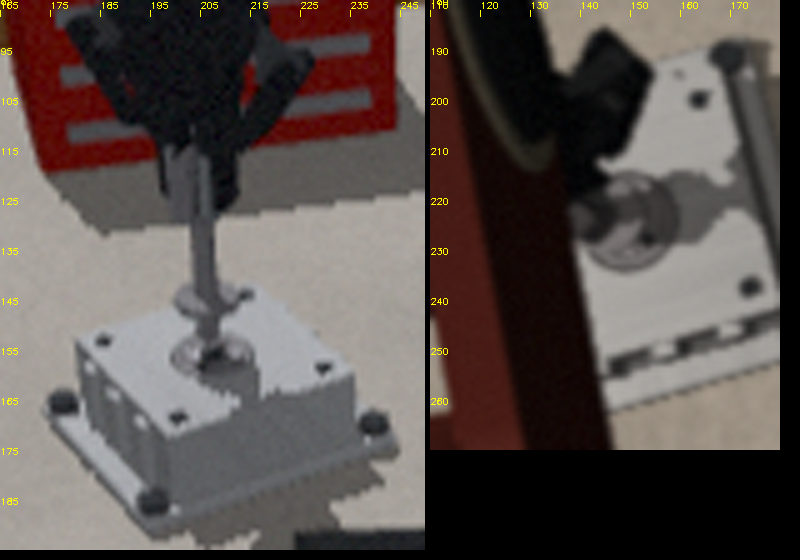

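Run:
```python
from h import *
a=crop('s4',190,110,230,172,9);b=crop('t4',130,200,175,245,9)
W=np.zeros((560,800,3),np.uint8); W[:a.shape[0],:a.shape[1]]=a; W[:b.shape[0],380:380+b.shape[1]]=b
cv2.imwrite('pics/c9.png',W)
o=ctrl.get_obs();R=Ro.from_rotvec(o['tool_rot']).as_matrix()
ax=o['tool_pos']
for h in(0.0,.0268,.06): 
    P=ax-R[:,2]*(h-.0796); print(h,P,proj('s4',P),proj('t4',P))
print(proj('s4',[.486,.2345,.05]),proj('t4',[.486,.2345,.05]))
```

```text
0.0 [0.48681085 0.2355781  0.05893171] [206.68655281 152.94499072] [147.76621187 222.836429  ]
0.0268 [0.4867888  0.23556981 0.0857317 ] [206.05281229 144.24274648] [144.63503164 221.72539765]
0.06 [0.48676149 0.23555954 0.11893169] [205.24241293 133.11470125] [140.48475038 220.25276042]
[206.66492338 156.04952437] [149.24815803 223.57263784]
```

View pics/c9.png

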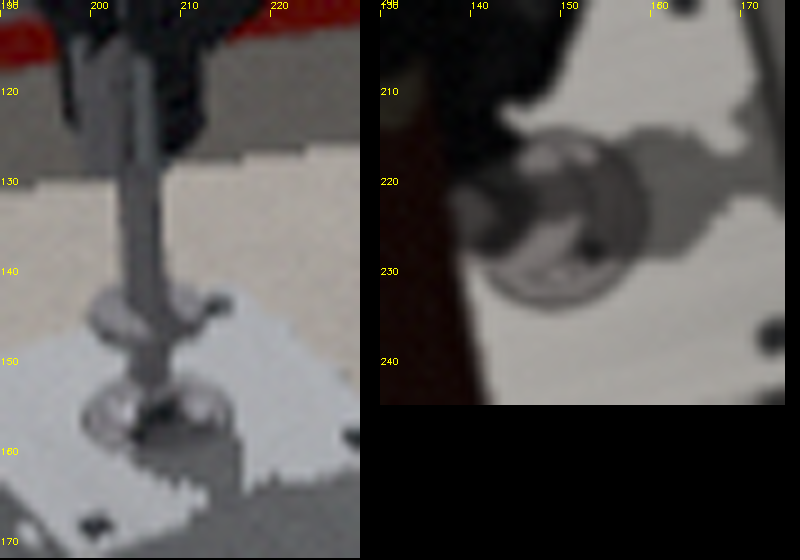

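Run:
```python
from h import *
C=lambda x,y,x0,y0,s=5,ox=0:((x-ox+.5)/s-.5+x0,(y+.5)/s-.5+y0)
t=lambda x,y:C(x,y,335,170,5,360); s=lambda x,y:C(x,y,260,240)
for z,a,b in((.1302,t(557,107),s(159.5,68.5)),(.046,t(503,136),s(150,234))): print(onz('top0',a,z),onz('side0',b,z))
t=lambda x,y:C(x,y,112,180,5,400); s=lambda x,y:C(x,y,170,135)
print(onz('top0',t(588,221),.05),onz('side0',s(187,105),.05))
```

```text
[ 0.55087519 -0.23685196  0.1302    ] [ 0.5530854  -0.23552339  0.1302    ]
[ 0.55164147 -0.23695565  0.046     ] [ 0.55333661 -0.23829143  0.046     ]
[0.48550244 0.23457983 0.05      ] [0.4872631  0.23642865 0.05      ]
```

Run:
```python
from h import *
go([.4862,.2342,.122],-0.67)
```

```text
t 8.28 pos [0.4867 0.2356 0.1385] yaw -0.7340 z [ 8.e-04  3.e-04 -1.e+00] F [-0.2  0.1 -1.2] M [-0.01  0.    0.03] op 0.0105 q [ 0.31 -0.07  1.9   0.    1.32  1.05]
shift units total [0.02 0.06 0.66]
rz units -0.64 after-yaw shift frame differs
```

>>> step_arm:
  increments: "0.02 0.06 0 0 0 0;0 0 0.15 0 0 -0.6;0 0 0.15 0 0 0;0 0 0.1 0 0 0;0 0 0 0 0 0"

```text
t: 8.7
tool_pos: [0.4854, 0.2338, 0.1275]
tool_rot: [2.964, -1.04, -0.001]
contact_force: [-0.1, 0.1, -2.5]
opening: 0.0109
```

>>> step_arm:
  increments: "0 0 0.1 0 0 0;0 0 0.1 0 0 0;0 0 0 0 0 0"

```text
t: 8.95
tool_pos: [0.4855, 0.2339, 0.1225]
tool_rot: [2.964, -1.039, -0.001]
contact_force: [0.6, -0.5, -2.4]
opening: 0.0108
```

Run:
```python
from h import *
go([.4862,.2342,.120],-0.67)
```

```text
t 8.95 pos [0.4855 0.2339 0.1225] yaw -0.6743 z [-7.e-04 -2.e-04 -1.e+00] F [ 0.6 -0.5 -2.4] M [ 0.05 -0.04  0.02] op 0.0108 q [ 0.31 -0.06  1.91  0.    1.29  0.99]
shift units total [ 0.01 -0.03  0.1 ]
rz units -0.04 after-yaw shift frame differs
```

>>> step_arm:
  increments: "0 0 0.04 0 0 0;0 0 0.04 0 0 0;0 0 0 0 0 0"

```text
t: 9.2
tool_pos: [0.4857, 0.2339, 0.1209]
tool_rot: [2.965, -1.039, -0.0]
contact_force: [-0.2, 0.2, -2.3]
opening: 0.0107
```

>>> step_arm:
  increments: "0 0 0.03 0 0 0;0 0 0.03 0 0 0;0 0 0 0 0 0"

```text
t: 9.45
tool_pos: [0.4858, 0.2339, 0.1195]
tool_rot: [2.965, -1.039, 0.0]
contact_force: [0.4, -0.1, -2.5]
opening: 0.0106
```

>>> step_arm:
  increments: "0 0 0.03 0 0 0;0 0 0.03 0 0 0;0 0 0 0 0 0"

```text
t: 9.7
tool_pos: [0.4858, 0.2339, 0.118]
tool_rot: [2.965, -1.039, 0.0]
contact_force: [1.2, -0.5, -0.9]
opening: 0.0106
```

>>> step_arm:
  increments: "0 0 0.03 0 0 0;0 0 0 0 0 0"

```text
t: 9.87
tool_pos: [0.4859, 0.2339, 0.1173]
tool_rot: [2.965, -1.039, 0.001]
contact_force: [0.5, -0.1, -1.5]
opening: 0.0106
```

>>> step_arm:
  increments: "0 0 0.03 0 0 0;0 0 0.03 0 0 0;0 0 0 0 0 0"

```text
t: 10.12
tool_pos: [0.4858, 0.2339, 0.1157]
tool_rot: [2.965, -1.039, 0.0]
contact_force: [1.4, -1.6, -1.5]
opening: 0.0106
```

>>> step_arm:
  increments: "0 0 0.03 0 0 0;0 0 0.03 0 0 0;0 0 0 0 0 0"

```text
t: 10.37
tool_pos: [0.4858, 0.2339, 0.1142]
tool_rot: [2.965, -1.039, 0.0]
contact_force: [1.5, -1.6, -2.5]
opening: 0.0107
```

Run:
```python
from h import *
go([.4862,.2342,.1091],-0.67)
snap('side','s5')
a=crop('s5',180,100,240,180,7)
cv2.imwrite('pics/c10.png',a)
```

```text
t 10.37 pos [0.4858 0.2339 0.1142] yaw -0.6740 z [ 2.e-04 -1.e-04 -1.e+00] F [ 1.5 -1.6 -2.5] M [-0.11 -0.32  0.05] op 0.0107 q [ 0.31 -0.05  1.92 -0.    1.27  0.98]
shift units total [ 0.   -0.02  0.2 ]
rz units -0.04 after-yaw shift frame differs
```

View pics/c10.png

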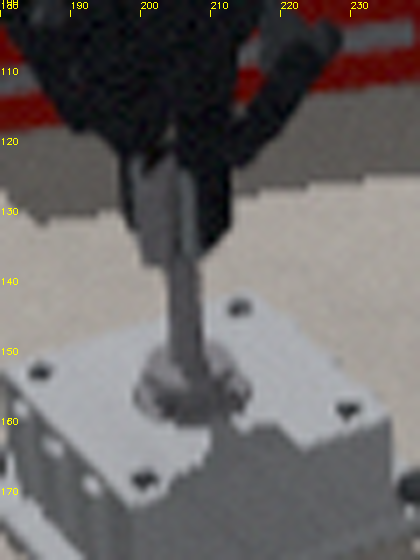

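The collar is close above the plug face at (207,155), and the pin has dropped into the slots with hardly any force. Continuing down.

>>> step_arm:
  increments: "0 0 0.04 0 0 0;0 0 0.04 0 0 0;0 0 0 0 0 0"

```text
t: 10.67
tool_pos: [0.4857, 0.2339, 0.1121]
tool_rot: [2.965, -1.039, 0.0]
contact_force: [1.2, -0.7, -1.9]
opening: 0.0107
```

>>> step_arm:
  increments: "0 0 0.04 0 0 0;0 0 0.02 0 0 0;0 0 0 0 0 0"

```text
t: 10.92
tool_pos: [0.4858, 0.2339, 0.1107]
tool_rot: [2.965, -1.039, 0.0]
contact_force: [2.2, -0.3, -1.8]
opening: 0.0104
```

Run:
```python
from h import *
go([.4862,.2342,.1091],-0.67)
```

```text
t 10.92 pos [0.4858 0.2339 0.1107] yaw -0.6740 z [ 1.e-04 -1.e-04 -1.e+00] F [ 2.2 -0.3 -1.8] M [-0.17 -0.34 -0.  ] op 0.0104 q [ 0.31 -0.05  1.92 -0.    1.27  0.98]
shift units total [ 0.01 -0.02  0.06]
rz units -0.04 after-yaw shift frame differs
```

>>> step_arm:
  increments: "0.02 -0.01 0.03 0 0 0;0 0 0.02 0 0 0;0 0 0 0 0 0"

```text
t: 11.17
tool_pos: [0.486, 0.2339, 0.1092]
tool_rot: [2.965, -1.039, -0.001]
contact_force: [1.0, -0.6, -2.5]
opening: 0.0111
```

>>> step_arm:
  increments: "0 0 0.03 0 0 0;0 0 0 0 0 0"

```text
t: 11.33
tool_pos: [0.4862, 0.2339, 0.109]
tool_rot: [2.965, -1.039, -0.001]
contact_force: [0.2, -0.8, -0.2]
opening: 0.0106
```

>>> step_arm:
  increments: "0 0 0.02 0 0 0;0 0 0 0 0 0"

```text
t: 11.5
tool_pos: [0.4863, 0.2339, 0.1089]
tool_rot: [-2.965, 1.039, 0.0]
contact_force: [-1.3, -1.3, 3.1]
opening: 0.0106
```

Bottomed at z = 0.1089, exactly the expected slot depth, with about 5 N of push. Now I turn clockwise along the lead.

>>> step_arm:
  increments: "0 0 0.006 0 0 0.4;0 0 0.006 0 0 0.4;0 0 0.006 0 0 0.4;0 0 0 0 0 0"

```text
t: 11.83
tool_pos: [0.4869, 0.234, 0.1089]
tool_rot: [-2.896, 1.215, -0.002]
contact_force: [-0.2, -0.9, 3.6]
opening: 0.0107
```

Run:
```python
from h import *
go(None)
```

```text
t 11.83 pos [0.4869 0.234  0.1089] yaw -0.7946 z [ 1.5e-03  5.0e-04 -1.0e+00] F [-0.2 -0.9  3.6] M [-0.14  0.29  0.  ] op 0.0107 q [ 0.31 -0.04  1.92  0.    1.26  1.1 ]
```

>>> step_arm:
  increments: "0 0 0.004 0 0 0.4;0 0 0.004 0 0 0.4;0 0 0.004 0 0 0.4;0 0 0 0 0 0"

```text
t: 12.17
tool_pos: [0.4872, 0.234, 0.1087]
tool_rot: [-2.818, 1.385, -0.003]
contact_force: [-0.3, -1.1, 5.2]
opening: 0.0111
```

Run:
```python
from h import *
go(None)
```

```text
t 12.17 pos [0.4872 0.234  0.1087] yaw -0.9136 z [ 2.2e-03  4.0e-04 -1.0e+00] F [-0.3 -1.1  5.2] M [-0.2   0.08  0.01] op 0.0111 q [ 0.31 -0.04  1.92 -0.    1.26  1.22]
```

>>> step_arm:
  increments: "0 0 0 0 0 0.4;0 0 0 0 0 0.4;0 0 0 0 0 0.4;0 0 0 0 0 0"

```text
t: 12.5
tool_pos: [0.4874, 0.2338, 0.1086]
tool_rot: [-2.731, 1.551, -0.004]
contact_force: [2.4, -2.0, 5.0]
opening: 0.0107
```

Run:
```python
from h import *
go(None)
```

```text
t 12.50 pos [0.4874 0.2338 0.1086] yaw -1.0330 z [ 2.7e-03 -1.0e-04 -1.0e+00] F [ 2.4 -2.   5. ] M [-0.39 -0.21  0.03] op 0.0107 q [ 0.31 -0.04  1.92 -0.    1.26  1.34]
```

Run:
```python
from h import *
print(np.round(ctrl.get_obs()['effort'],3))
go(None)
snap('side','s6')
a=crop('s6',185,125,235,180,10)
b=crop('s5',200,140,230,170,9)
cv2.imwrite('pics/c11.png',a)
```

```text
[  0.989 -29.64  -31.154   0.617   0.101   0.298]
t 12.50 pos [0.4874 0.2338 0.1086] yaw -1.0330 z [ 2.7e-03 -1.0e-04 -1.0e+00] F [ 2.4 -2.   5. ] M [-0.39 -0.21  0.03] op 0.0107 q [ 0.31 -0.04  1.92 -0.    1.26  1.34]
```

View pics/c11.png

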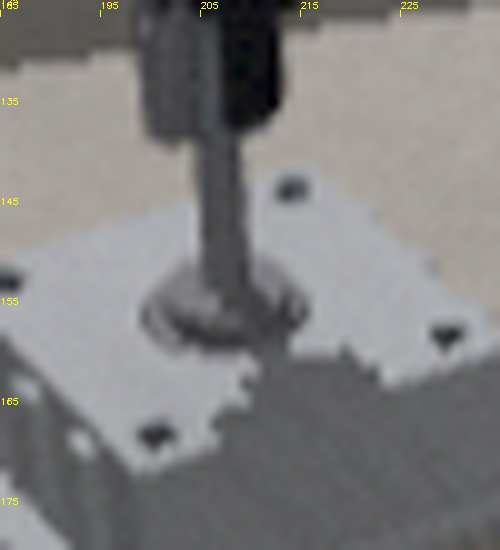

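>>> step_arm:
  increments: "0 0 0 0 0 -0.4;0 0 0 0 0 0"

```text
t: 12.72
tool_pos: [0.4872, 0.234, 0.1086]
tool_rot: [-2.763, 1.492, -0.003]
contact_force: [0.2, -1.1, 5.7]
opening: 0.011
```

Run:
```python
from h import *
print(np.round(ctrl.get_obs()['effort'],3))
go(None)
```

```text
[  0.671 -29.388 -30.973   0.441   0.048  -0.213]
t 12.72 pos [0.4872 0.234  0.1086] yaw -0.9904 z [ 2.3e-03  5.0e-04 -1.0e+00] F [ 0.2 -1.1  5.7] M [-0.22 -0.01  0.02] op 0.0110 q [ 0.31 -0.04  1.92 -0.    1.26  1.3 ]
```

>>> step_arm:
  increments: "0 0 0 0 0 -0.4;0 0 0 0 0 0"

```text
t: 12.88
tool_pos: [0.4871, 0.2341, 0.1086]
tool_rot: [-2.792, 1.437, -0.002]
contact_force: [-0.7, -1.0, 5.2]
opening: 0.0107
```

Run:
```python
from h import *
print(np.round(ctrl.get_obs()['effort'],3))
go(None)
```

```text
[ 4.4400e-01 -2.9271e+01 -3.0959e+01  2.9000e-01 -2.8000e-02 -2.3300e-01]
t 12.88 pos [0.4871 0.2341 0.1086] yaw -0.9504 z [ 2.e-03  8.e-04 -1.e+00] F [-0.7 -1.   5.2] M [-0.22 -0.08  0.02] op 0.0107 q [ 0.31 -0.04  1.92  0.    1.26  1.26]
```

Run:
```python
from h import *
o=ctrl.get_obs();p=o['tool_pos'];print(p)
for n,off in(('s4',None),('s6',None)):
    tcp=[.4867,.2356,.1380] if n=='s4' else [.4874,.2338,.1086]
    for dz in(0,.009):
        tip=np.array([tcp[0],tcp[1],tcp[2]-.0796+dz])
        yaw=.837 if n=='s4' else .538
        g=[tip+[s*.02*np.cos(yaw),s*.02*np.sin(yaw),.08] for s in(-1,1)]
        print(n,dz,'gripbot',[np.round(proj(n,x),1) for x in g],'coll',np.round(proj(n,tip+[0,0,.0298]),1))
im=cv2.imread('pics/s6.png');s=10;x0,y0=185,125
a=cv2.resize(im[125:180,185:235],None,fx=s,fy=s,interpolation=cv2.INTER_CUBIC); b=a.copy()
th=np.linspace(0,6.283,60)
for dz,col in((0,(0,255,0)),(.009,(0,0,255))):
    pts=[proj('s6',[.4874+.017*np.cos(t),.2338+.017*np.sin(t),.029+.0298+dz]) for t in th]
    cv2.polylines(a,[np.int32([((u-x0+.5)*s,(v-y0+.5)*s) for u,v in pts])],True,col,1)
pts=[proj('s6',[.4862+.021*np.cos(t),.234+.021*np.sin(t),.05]) for t in th]
cv2.polylines(a,[np.int32([((u-x0+.5)*s,(v-y0+.5)*s) for u,v in pts])],True,(255,255,0),1)
b=cv2.convertScaleAbs(b,alpha=1.8,beta=-60)
cv2.imwrite('pics/c12.png',np.hstack([a[:,:390],b[:,:390]]))
```

```text
[0.48712701 0.23411955 0.10859586]
s4 0 gripbot [array([200.5, 129.9]), array([208.8, 123. ])] coll [206.  143.4]
s4 0.009 gripbot [array([200.3, 126.7]), array([208.6, 119.9])] coll [205.7 140.4]
s6 0 gripbot [array([199.9, 139.7]), array([211.7, 134. ])] coll [207.  153.3]
s6 0.009 gripbot [array([199.7, 136.6]), array([211.5, 130.9])] coll [206.8 150.4]
```

View pics/c12.png

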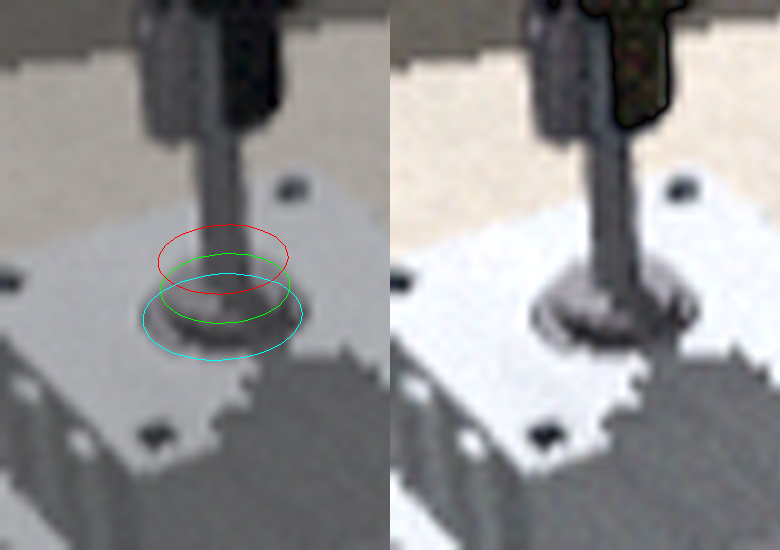

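>>> step_arm:
  increments: "0 0 -0.06 0 0 0;0 0 0 0 0 0;0 0 0 0 0 0"

```text
t: 13.13
tool_pos: [0.4862, 0.234, 0.1088]
tool_rot: [-2.791, 1.441, 0.001]
contact_force: [0.9, 0.6, 1.9]
opening: 0.0107
```

>>> step_arm:
  increments: "0 0 -0.06 0 0 0;0 0 0 0 0 0"

```text
t: 13.3
tool_pos: [0.4857, 0.2338, 0.1097]
tool_rot: [2.791, -1.442, -0.002]
contact_force: [0.1, 0.6, -2.6]
opening: 0.0112
```

>>> step_arm:
  increments: "0 0 -0.04 0 0 0;0 0 0 0 0 0"

```text
t: 13.47
tool_pos: [0.4856, 0.2337, 0.1105]
tool_rot: [2.79, -1.442, -0.002]
contact_force: [1.8, 0.8, -5.0]
opening: 0.0107
```

>>> step_arm:
  increments: "0 0 -0.04 0 0 0;0 0 0 0 0 0"

```text
t: 13.63
tool_pos: [0.4855, 0.2335, 0.1113]
tool_rot: [2.79, -1.442, -0.002]
contact_force: [1.9, 0.0, -8.0]
opening: 0.0107
```

Run:
```python
from h import *
print(np.round(ctrl.get_obs()['effort'],3))
go(None)
```

```text
[ 8.2000e-02 -3.6146e+01 -3.7629e+01  4.0000e-03  5.4900e-01  2.7000e-02]
t 13.63 pos [0.4855 0.2335 0.1113] yaw -0.9539 z [-1.8e-03 -6.0e-04 -1.0e+00] F [ 1.9  0.  -8. ] M [ 0.15 -0.35  0.03] op 0.0107 q [ 0.31 -0.05  1.92 -0.    1.27  1.26]
```

>>> step_arm:
  increments: "0.01 -0.01 0.05 0 0 0;0 0 0.05 0 0 0;0 0 0.01 0 0 0;0 0 0 0 0 0"

```text
t: 13.97
tool_pos: [0.4867, 0.2338, 0.11]
tool_rot: [2.791, -1.442, -0.0]
contact_force: [0.4, 0.3, -2.9]
opening: 0.0107
```

Run:
```python
from h import *
print(np.round(ctrl.get_obs()['effort'],3))
go(None)
```

```text
[-1.6900e-01 -3.3803e+01 -3.5901e+01 -8.2000e-02 -1.4000e-01  3.0000e-03]
t 13.97 pos [0.4867 0.2338 0.11  ] yaw -0.9540 z [-2.e-04 -0.e+00 -1.e+00] F [ 0.4  0.3 -2.9] M [-0.    0.14 -0.03] op 0.0107 q [ 0.31 -0.04  1.92  0.    1.27  1.26]
```

>>> step_arm:
  increments: "-0.01 0.01 0 0 0 0.4;0 0 0 0 0 0.4;0 0 0 0 0 0"

```text
t: 14.22
tool_pos: [0.4863, 0.234, 0.11]
tool_rot: [-2.73, 1.553, 0.0]
contact_force: [-0.9, 0.4, -3.0]
opening: 0.0108
```

Run:
```python
from h import *
print(np.round(ctrl.get_obs()['effort'],3))
go(None)
```

```text
[-3.9000e-01 -3.4146e+01 -3.6097e+01 -2.2800e-01  1.0000e-02  2.8900e-01]
t 14.22 pos [0.4863 0.234  0.11  ] yaw -1.0346 z [ 1.e-04  4.e-04 -1.e+00] F [-0.9  0.4 -3. ] M [0.18 0.05 0.  ] op 0.0108 q [ 0.31 -0.04  1.92  0.    1.27  1.34]
```

>>> step_arm:
  increments: "0 0 0.04 0 0 0;0 0 0.04 0 0 0;0 0 0 0 0 0"

```text
t: 14.47
tool_pos: [0.4868, 0.2339, 0.1087]
tool_rot: [-2.731, 1.552, -0.001]
contact_force: [-1.4, -0.7, 0.6]
opening: 0.0109
```

Run:
```python
from h import *
print(np.round(ctrl.get_obs()['effort'],3))
go(None)
```

```text
[-1.7800e-01 -3.1758e+01 -3.3969e+01 -6.7000e-02 -3.6200e-01 -7.0000e-03]
t 14.47 pos [0.4868 0.2339 0.1087] yaw -1.0335 z [ 9.e-04  2.e-04 -1.e+00] F [-1.4 -0.7  0.6] M [-0.03  0.26 -0.01] op 0.0109 q [ 0.31 -0.04  1.92 -0.    1.26  1.34]
```

>>> step_arm:
  increments: "0 0 0 0 0 0.5;0 0 0 0 0 0.5"

```text
t: 14.63
tool_pos: [0.487, 0.2337, 0.1086]
tool_rot: [-2.648, 1.689, -0.003]
contact_force: [0.5, -0.4, -0.1]
opening: 0.0107
```

Run:
```python
from h import *
print(np.round(ctrl.get_obs()['effort'],3))
go(None)
```

```text
[  0.407 -32.169 -34.085   0.263  -0.113  -0.506]
t 14.63 pos [0.487  0.2337 0.1086] yaw -1.1358 z [ 1.6e-03 -4.0e-04 -1.0e+00] F [ 0.5 -0.4 -0.1] M [-0.18  0.04  0.04] op 0.0107 q [ 0.31 -0.04  1.92 -0.    1.26  1.45]
```

>>> step_arm:
  increments: "0 0 0 0 0 0.5;0 0 0 0 0 0.5"

```text
t: 14.8
tool_pos: [0.487, 0.2338, 0.1085]
tool_rot: [-2.56, 1.82, -0.002]
contact_force: [0.2, 0.4, -0.1]
opening: 0.0106
```

Run:
```python
from h import *
print(np.round(ctrl.get_obs()['effort'],3))
go(None)
```

```text
[ -0.134 -32.678 -34.407  -0.081   0.049  -0.476]
t 14.80 pos [0.487  0.2338 0.1085] yaw -1.2361 z [ 1.6e-03  2.0e-04 -1.0e+00] F [ 0.2  0.4 -0.1] M [ 0.06 -0.01  0.02] op 0.0106 q [ 0.31 -0.04  1.92 -0.    1.26  1.55]
```

>>> step_arm:
  increments: "0 0 0.01 0 0 0.5;0 0 0.01 0 0 0.5;0 0 0.01 0 0 0.5;0 0 0 0 0 0"

```text
t: 15.13
tool_pos: [0.4868, 0.2341, 0.1076]
tool_rot: [-2.417, 2.004, -0.001]
contact_force: [0.3, 2.1, -0.7]
opening: 0.0107
```

Run:
```python
from h import *
print(np.round(ctrl.get_obs()['effort'],3))
go(None)
```

```text
[ -0.388 -32.526 -34.121  -0.267   0.107   0.343]
t 15.13 pos [0.4868 0.2341 0.1076] yaw -1.3845 z [ 1.3e-03  7.0e-04 -1.0e+00] F [ 0.3  2.1 -0.7] M [ 0.22  0.03 -0.01] op 0.0107 q [ 0.31 -0.04  1.92  0.    1.26  1.69]
```

It now follows the thread down (0.1085 to 0.1076) with only 2 N of push. Continuing.

>>> step_arm:
  increments: "0 0 0.025 0 0 0.5;0 0 0.025 0 0 0.5;0 0 0.02 0 0 0.5;0 0 0 0 0 0"

```text
t: 15.47
tool_pos: [0.4873, 0.2341, 0.1068]
tool_rot: [-2.261, 2.178, -0.002]
contact_force: [-0.1, -0.7, 3.9]
opening: 0.0111
```

Run:
```python
from h import *
go(None)
```

```text
t 15.47 pos [0.4873 0.2341 0.1068] yaw -1.5334 z [ 2.2e-03  8.0e-04 -1.0e+00] F [-0.1 -0.7  3.9] M [ 0.12  0.18 -0.  ] op 0.0111 q [ 0.31 -0.04  1.92  0.    1.26  1.84]
```

>>> step_arm:
  increments: "0 0.02 0 0 0 0.5;0 0 0.01 0 0 0.5;0 0 0.01 0 0 0.5;0 0 0 0 0 0"

```text
t: 15.8
tool_pos: [0.487, 0.2343, 0.1061]
tool_rot: [-2.091, 2.34, -0.001]
contact_force: [0.3, 0.1, 3.6]
opening: 0.0107
```

Run:
```python
from h import *
go(None)
```

```text
t 15.80 pos [0.487  0.2343 0.1061] yaw -1.6828 z [ 0.003   0.0015 -1.    ] F [0.3 0.1 3.6] M [ 0.34 -0.11  0.02] op 0.0107 q [ 0.31 -0.04  1.92  0.    1.26  1.99]
```

>>> step_arm:
  increments: "0 0 0 0 0 0.5;0 0 0 0 0 0.5;0 0 0 0 0 0"

```text
t: 16.05
tool_pos: [0.4869, 0.2344, 0.106]
tool_rot: [-1.973, 2.441, -0.001]
contact_force: [0.4, 1.7, 4.2]
opening: 0.0106
```

Run:
```python
from h import *
go(None)
```

```text
t 16.05 pos [0.4869 0.2344 0.106 ] yaw -1.7820 z [ 0.0029  0.0015 -1.    ] F [0.4 1.7 4.2] M [ 0.49 -0.28  0.06] op 0.0106 q [ 0.31 -0.04  1.92  0.    1.26  2.09]
```

>>> step_arm:
  increments: "0 0 0 0 0 0.5;0 0 0 0 0 0.5;0 0 0 0 0 0"

```text
t: 16.3
tool_pos: [0.4869, 0.2343, 0.106]
tool_rot: [-1.849, 2.536, -0.001]
contact_force: [1.8, 2.0, 4.3]
opening: 0.0106
```

Run:
```python
from h import *
go(None)
```

```text
t 16.30 pos [0.4869 0.2343 0.106 ] yaw -1.8814 z [ 0.0028  0.001  -1.    ] F [1.8 2.  4.3] M [ 0.35 -0.29  0.17] op 0.0106 q [ 0.31 -0.04  1.92  0.    1.26  2.19]
```

>>> step_arm:
  increments: "0 0 0 0 0 0.5;0 0 0 0 0 0.5;0 0 0 0 0 0"

```text
t: 16.55
tool_pos: [0.4869, 0.2342, 0.106]
tool_rot: [-1.72, 2.625, -0.001]
contact_force: [0.4, 1.5, 4.8]
opening: 0.0108
```

Run:
```python
from h import *
go(None)
```

```text
t 16.55 pos [0.4869 0.2342 0.106 ] yaw -1.9814 z [ 2.7e-03  9.0e-04 -1.0e+00] F [0.4 1.5 4.8] M [ 0.25 -0.24  0.17] op 0.0108 q [ 0.31 -0.04  1.92 -0.    1.26  2.29]
```

At home depth (z = 0.1060), with the moment plateaued at 0.17 N m, so this is the dead stop. Now I draw the plug straight up.

>>> step_arm:
  increments: "0 0 -0.06 0 0 0;0 0 -0.06 0 0 0;0 0 -0.06 0 0 0;0 0 -0.06 0 0 0;0 0 -0.06 0 0 0"

```text
t: 16.97
tool_pos: [0.4852, 0.2339, 0.1093]
tool_rot: [-1.721, 2.628, 0.001]
contact_force: [7.1, 5.0, -14.6]
opening: 0.0103
```

>>> step_arm:
  increments: "0 0 -0.06 0 0 0;0 0 -0.06 0 0 0;0 0 -0.06 0 0 0;0 0 -0.06 0 0 0"

```text
t: 17.3
tool_pos: [0.4848, 0.2338, 0.1142]
tool_rot: [1.721, -2.628, -0.002]
contact_force: [7.3, 4.2, -16.7]
opening: 0.0105
```

Run:
```python
from h import *
go(None)
```

```text
t 17.30 pos [0.4848 0.2338 0.1142] yaw -1.9822 z [-1.1e-03  7.0e-04 -1.0e+00] F [  7.3   4.2 -16.7] M [ 1.1  -1.98  0.02] op 0.0105 q [ 0.31 -0.05  1.92  0.    1.27  2.29]
```

>>> step_arm:
  increments: "-0.02 -0.02 -0.06 0 0 0;-0.02 -0.02 -0.06 0 0 0;0 0 -0.06 0 0 0;0 0 -0.06 0 0 0"

```text
t: 17.63
tool_pos: [0.4851, 0.2337, 0.1197]
tool_rot: [1.719, -2.625, -0.002]
contact_force: [4.4, 2.5, -14.2]
opening: 0.0105
```

Run:
```python
from h import *
go(None)
```

```text
t 17.63 pos [0.4851 0.2337 0.1197] yaw -1.9821 z [-0.0044 -0.0012 -1.    ] F [  4.4   2.5 -14.2] M [ 0.67 -1.31 -0.01] op 0.0105 q [ 0.31 -0.05  1.91  0.    1.29  2.29]
```

>>> step_arm:
  increments: "-0.01 -0.02 -0.08 0 0 0;-0.01 -0.02 -0.08 0 0 0;0 0 -0.08 0 0 0;0 0 -0.08 0 0 0;0 0 -0.08 0 0 0;0 0 -0.08 0 0 0"

```text
t: 18.13
tool_pos: [0.4879, 0.2342, 0.1366]
tool_rot: [1.718, -2.629, -0.0]
contact_force: [-0.1, -0.7, -5.5]
opening: 0.0108
```

>>> step_arm:
  increments: "0 0 -0.1 0 0 0;0 0 -0.1 0 0 0;0 0 -0.1 0 0 0;0 0 -0.1 0 0 0;0 0 -0.1 0 0 0;0 0 -0.1 0 0 0"

```text
t: 18.63
tool_pos: [0.4883, 0.2344, 0.1517]
tool_rot: [-1.718, 2.63, -0.0]
contact_force: [-1.0, 0.3, -5.5]
opening: 0.0108
```

Run:
```python
from h import *
go(None)
snap('side','s7')
cv2.imwrite('pics/c13.png',crop('s7',165,85,245,195,5))
```

```text
t 18.63 pos [0.4883 0.2344 0.1517] yaw -1.9840 z [ 1.e-04  0.e+00 -1.e+00] F [-1.   0.3 -5.5] M [0.02 0.01 0.01] op 0.0108 q [ 0.31 -0.08  1.88 -0.    1.34  2.29]
```

View pics/c13.png

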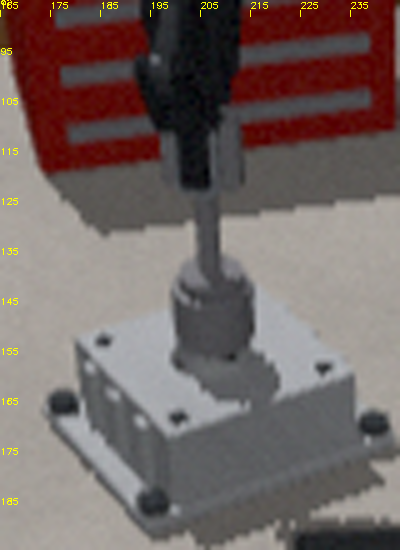

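The plug hangs upright on the rod (column at (207,155)) with 5.5 N of weight, just coming clear of the bore. Next: lift on and carry it to the tray.

>>> step_arm:
  increments: "0 0 -0.2 0 0 0;0 0 -0.3 0 0 0;0 0 -0.3 0 0 0;0 0 -0.3 0 0 0;0 0 -0.1 0 0 0;0 0 0 0 0 0;0 0 0 0 0 0"

```text
t: 19.27
tool_pos: [0.4884, 0.2344, 0.1817]
tool_rot: [-1.718, 2.629, -0.0]
contact_force: [0.4, 0.6, -4.8]
opening: 0.0105
```

Run:
```python
from h import *
go([.55,.008,.18])
```

```text
t 19.27 pos [0.4884 0.2344 0.1817] yaw -1.9840 z [ 6.e-04  2.e-04 -1.e+00] F [ 0.4  0.6 -4.8] M [-0.03 -0.    0.03] op 0.0105 q [ 0.31 -0.11  1.86 -0.    1.39  2.29]
shift units total [ 7.31 -5.89  0.07]
```

>>> step_arm:
  increments: "0.4 -0.32 0 0 0 0;0.65 -0.525 0 0 0 0;0.65 -0.525 0 0 0 0;0.65 -0.525 0 0 0 0;0.65 -0.525 0 0 0 0;0.65 -0.525 0 0 0 0;0.65 -0.525 0 0 0 0;0.65 -0.525 0 0 0 0;0.65 -0.525 0 0 0 0;0.65 -0.525 0 0 0 0;0.65 -0.525 0 0 0 0;0.4 -0.32 0 0 0 0"

```text
t: 20.27
tool_pos: [0.5498, 0.0056, 0.1807]
tool_rot: [1.716, -2.63, 0.001]
contact_force: [0.1, -0.3, -6.0]
opening: 0.0105
```

>>> step_arm:
  increments: "0 0 0 0 0 0;0 0 0 0 0 0;0 0 0.4 0 0 0;0 0 0.6 0 0 0;0 0 0.6 0 0 0;0 0 0.5 0 0 0;0 0 0.3 0 0 0;0 0 0 0 0 0;0 0 0 0 0 0"

```text
t: 21.02
tool_pos: [0.5494, 0.0085, 0.1207]
tool_rot: [1.719, -2.629, -0.001]
contact_force: [-0.4, 0.5, -6.2]
opening: 0.0108
```

Run:
```python
from h import *
go([.55,.008,.1])
snap('side','s8')
cv2.imwrite('pics/c14.png',crop('s8',200,130,320,250,4))
```

```text
t 21.02 pos [0.5494 0.0085 0.1207] yaw -1.9834 z [-1.2e-03  2.0e-04 -1.0e+00] F [-0.4  0.5 -6.2] M [-0.02  0.01 -0.04] op 0.0108 q [-0.12 -0.03  1.89  0.    1.29  1.86]
shift units total [ 0.01 -0.03  0.83]
```

View pics/c14.png

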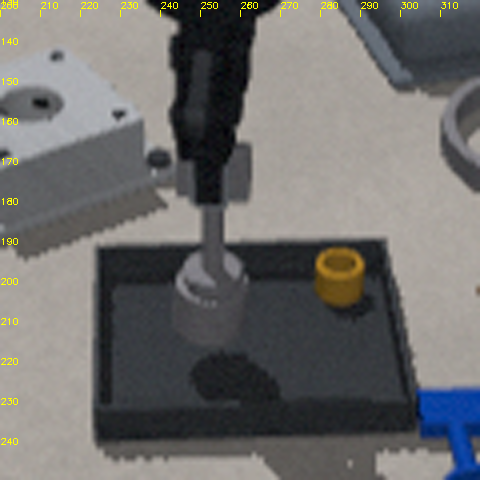

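The plug hangs upright at (252,212) over free tray floor, clear of the bush at (284,198).

>>> step_arm:
  increments: "0 0 0.2 0 0 0;0 0 0.2 0 0 0;0 0 0.2 0 0 0;0 0 0.1 0 0 0;0 0 0 0 0 0;0 0 0 0 0 0"

```text
t: 21.57
tool_pos: [0.5496, 0.0081, 0.1034]
tool_rot: [1.718, -2.63, -0.001]
contact_force: [0.3, -0.3, -5.8]
opening: 0.0106
```

>>> step_arm:
  increments: "0 0 0.04 0 0 0;0 0 0.04 0 0 0;0 0 0 0 0 0"

```text
t: 21.82
tool_pos: [0.5498, 0.0081, 0.1018]
tool_rot: [-1.718, 2.63, 0.0]
contact_force: [-0.9, -1.0, -6.1]
opening: 0.0105
```

>>> step_arm:
  increments: "0 0 0.03 0 0 0;0 0 0.03 0 0 0;0 0 0 0 0 0"

```text
t: 22.07
tool_pos: [0.5497, 0.0081, 0.1001]
tool_rot: [1.718, -2.63, -0.0]
contact_force: [0.0, -0.6, -6.1]
opening: 0.0109
```

>>> step_arm:
  increments: "0 0 0.03 0 0 0;0 0 0.03 0 0 0;0 0 0 0 0 0"

```text
t: 22.32
tool_pos: [0.5497, 0.0081, 0.0986]
tool_rot: [1.718, -2.63, -0.0]
contact_force: [0.2, -0.6, -6.6]
opening: 0.0107
```

>>> step_arm:
  increments: "0 0 0.02 0 0 0;0 0 0.02 0 0 0;0 0 0 0 0 0"

```text
t: 22.57
tool_pos: [0.5498, 0.0082, 0.0978]
tool_rot: [-1.719, 2.63, 0.0]
contact_force: [0.0, 0.2, -5.2]
opening: 0.0106
```

>>> step_arm:
  increments: "0 0 0.02 0 0 0;0 0 0.02 0 0 0;0 0 0 0 0 0"

```text
t: 22.82
tool_pos: [0.5499, 0.0083, 0.097]
tool_rot: [-1.718, 2.63, 0.0]
contact_force: [0.4, 0.4, -4.2]
opening: 0.0106
```

>>> step_arm:
  increments: "0 0 0.02 0 0 0;0 0 0.02 0 0 0;0 0 0 0 0 0"

```text
t: 23.07
tool_pos: [0.5498, 0.0082, 0.0959]
tool_rot: [-1.719, 2.63, 0.0]
contact_force: [-0.2, 1.2, -4.0]
opening: 0.0108
```

>>> step_arm:
  increments: "0 0 0.02 0 0 0;0 0 0.02 0 0 0;0 0 0 0 0 0"

```text
t: 23.32
tool_pos: [0.5499, 0.0081, 0.0954]
tool_rot: [1.719, -2.63, 0.0]
contact_force: [-3.7, 1.1, 0.7]
opening: 0.0104
```

>>> step_arm:
  increments: "0 0 0.02 0 0 0;0 0 0.02 0 0 0;0 0 0 0 0 0"

```text
t: 23.57
tool_pos: [0.5502, 0.008, 0.0951]
tool_rot: [-1.718, 2.63, -0.0]
contact_force: [-4.7, 1.6, 4.8]
opening: 0.0108
```

>>> step_arm:
  increments: "0.01 0.03 -0.03 0 0 0;0 0 0 0 0 0;0 0 0 0 0 0"
  newtons: 20

```text
t: 23.82
tool_pos: [0.5496, 0.0081, 0.0952]
tool_rot: [-1.718, 2.629, -0.002]
contact_force: [-0.8, 1.0, 2.9]
opening: 0.0111
```

Run:
```python
from h import *
go(None)
snap('side','s9')
cv2.imwrite('pics/c15.png',crop('s9',200,130,320,250,4))
```

```text
t 23.82 pos [0.5496 0.0081 0.0952] yaw -1.9840 z [ 1.6e-03 -2.0e-04 -1.0e+00] F [-0.8  1.   2.9] M [ 0.24  0.39 -0.03] op 0.0111 q [-0.12 -0.    1.91 -0.    1.24  1.86]
```

View pics/c15.png

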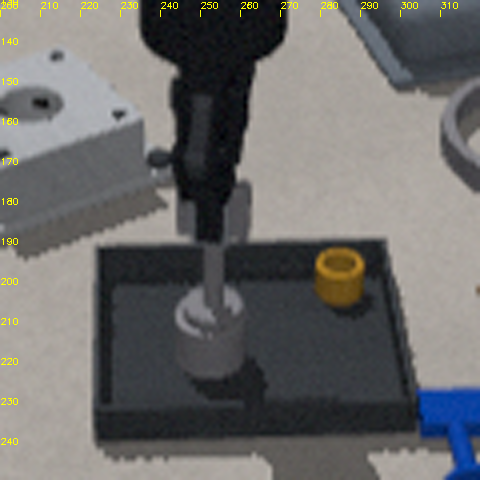

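The plug stands upright on the tray floor at (252,215), with the collar seated on it. Releasing now.

>>> step_arm:
  increments: "0 0 0 0 0 0;0 0 0 0 0 0;0 0 0 0 0 0;0 0 0 0 0 0;0 0 0 0 0 0;0 0 0 0 0 0"
  fingers: 0.2

```text
t: 24.37
tool_pos: [0.5491, 0.0081, 0.0945]
tool_rot: [-1.718, 2.63, -0.0]
contact_force: [0.6, 0.2, 0.6]
opening: 0.051
```

>>> step_arm:
  increments: "0 0 -0.3 0 0 0;0 0 -0.5 0 0 0;0 0 -0.8 0 0 0;0 0 -0.8 0 0 0;0 0 -0.8 0 0 0;0 0 -0.8 0 0 0;0 0 -0.4 0 0 0;0 0 0 0 0 0;0 0 0 0 0 0"

```text
t: 25.12
tool_pos: [0.5494, 0.0082, 0.2054]
tool_rot: [-1.718, 2.629, -0.002]
contact_force: [-0.9, -0.6, -0.6]
opening: 0.0516
```

Run:
```python
from h import *
go(None)
snap('side','s10');snap('top','t10')
a=crop('s10',205,150,315,250,5);b=crop('t10',195,135,305,245,2)
W=np.zeros((560,790,3),np.uint8);W[:a.shape[0],:a.shape[1]]=a;W[:b.shape[0],560:560+b.shape[1]]=b
cv2.imwrite('pics/c16.png',W)
for r in (.008,.0105,.0135): print(r,np.round(proj('s10',[.5496,.0081,.0045+r+.114]),1),np.round(proj('s10',[.5496,.0081,.0045+r+.0298]),1))
tip=onz('s10',(252,221),.005);print(tip)
```

```text
t 25.12 pos [0.5494 0.0082 0.2054] yaw -1.9840 z [ 1.8e-03 -2.0e-04 -1.0e+00] F [-0.9 -0.6 -0.6] M [-0.03 -0.02 -0.01] op 0.0516 q [-0.12 -0.11  1.82  0.    1.43  1.86]
0.008 [252.5 176.9] [252.5 206.8]
0.0105 [252.5 176. ] [252.5 205.9]
0.0135 [252.5 174.9] [252.5 204.9]
[0.54680535 0.00164694 0.005     ]
```

View pics/c16.png

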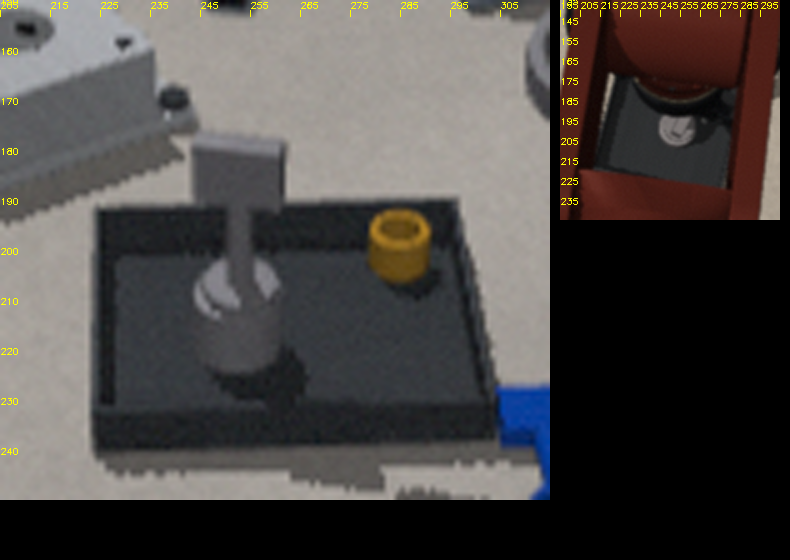

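The plug stands upright in the tray with the rod in it: grip at (252,184), collar on the face at (252,206). The gripper is clear and the bush has not moved. Handing in.

Run:
```python
from h import *
print(ctrl.finish_job()); go(None)
```

```text
the job is handed in; nothing more can be done
None
the job is handed in; nothing more can be done
```

The job is done and handed in at about 25 s; no verdict is reported. I took the flat-grip rod from the holder and screwed it clockwise to its stop in the plug. Then I drew the plug out and set it upright on the tray floor with the rod still in, and let go.

**Checks that agreed:**
- **Slot depth:** the pin bottomed at TCP z = 0.1089 m, exactly the depth expected for the slots.
- **Home:** the rod ended at TCP z = 0.1060 m, which works out to the rod tip about 10.4 mm above the plug's origin. The turning moment levelled off at 0.17 N m, so I took that as the dead stop.
- **Forces:** by the wrist readings, push on the thread stayed under about 8 N. Drawing the plug peaked at about 17 N on the vertical axis.
- **Weight:** the rod and plug together pulled with about 5.5 N when clear of the bore, as they should.
- **Final picture:** the plug stands upright inside the tray with the collar on its face. The gripper is clear and the bush has not moved.

**What disagreed or went unchecked:**
- **First turn:** the first 0.5 rad or so of turning gave almost no descent. The plug may have turned along with the rod, or the slots lay further on than I measured. After that it followed the thread down normally.
- **Blue decoys:** the two blue decoys were found lying over early on; I don't know why, as the path did not pass close to them.
- **Drift:** I did not check it again after the rod was lifted out, but nothing went near it after that.

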